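Sort counted seed samples for their tests

TASK

The counted seed samples stand mixed on the bench: put both aluminium moisture tins side by side in the shallow perforated oven tray, stand the two glass vials in the vial rack, each in its own cell, and put the Petri dish in the germination tray with the blotting paper. Everything must end flat on the floor of its tray or cell; keep each sample upright all the way and set it down rather than dropping it. Leave the yellow seed pan and the beaker where they stand.

Things in the scene. Friction and masses are not known exactly. Their poses are not given: they have to be found in the camera images.
- tin1: One of two identical, interchangeable closed aluminium moisture tins: upright cylinder 40 mm tall, 53 mm in diameter, with a slip-on lid 55 mm in diameter over its upper 11 mm (fixed to the tin; the fingers close on this, the widest part); about 65 g. Stands on the bench. Origin at the centre of its underside, z up.
- tin2: The other aluminium moisture tin, identical to the first. Origin at the centre of its underside, z up.
- vial1: One of two identical, interchangeable clear glass vials with brown beans inside and a white screw cap: upright cylinder 28 mm in diameter up to 44 mm height, then the 25 mm cap up to 61 mm total height; about 35 g. Stands on the bench. Origin at the centre of its underside, z up.
- vial2: The other glass vial with white cap, identical to the first. Origin at the centre of its underside, z up.
- dish: Closed clear plastic Petri dish with white filter paper and brown grains inside: a flat cylinder 60 mm in diameter and 20 mm tall, about 45 g (lid fixed to it). Stands flat on the bench. Origin at the centre of its underside, z up.
- oven_tray: Oven tray for the tins: shallow aluminium tray with rows of small holes and a flat wire handle at each short end, fixed to the bench. Outside 124 mm along its x, 184 mm along its y (handles reach y = +-109 mm); walls 3 mm thick, rim 12 mm above the bench, inner floor 3 mm above the bench, inside 118 x 178 mm. Origin at the centre of its underside, z up.
- vial_rack: White plastic vial rack, a box with six cells and small end grips, fixed to the bench. Outside 105 mm along its x, 155 mm along its y; walls and dividers 3 mm thick, rim 26 mm above the bench, dividers to 23 mm, cell floor 3 mm above the bench. Cells about 48 mm square inside, centres at x = +-25.5 mm and y = -50.7, 0, 50.7 mm. Any cell will do. Origin at the centre of its underside, z up.
- germ_tray: Germination tray for the Petri dish: shallow grey plastic tray with a flat flange, lined with cream ribbed blotting paper, fixed to the bench. Inside 122 mm along its x, 172 mm along its y; flange reaches x = +-69, y = +-93 mm; rim 10 mm above the bench; top of the blotting paper, where the dish stands, 4 mm above the bench. Origin at the centre of its underside, z up.
- pan: Bystander: loose open yellow plastic pan with some grain on its floor, about 112 mm along its x, 168 mm along its y, 36 mm tall, beyond the trays on the right. Leave it alone. Origin at the centre of its underside, z up.
- beaker: Bystander: loose glass beaker 53 mm in diameter and 70 mm tall with steel forceps standing in it (100 mm high), beyond the trays on the left. Leave it alone. Origin at the centre of its underside, z up.
There are look-alikes about, which are no part of the job. There is more than one size of the dish; the one meant has the size given above.

How it is judged:
By the outcome, as a careful person would: the job done as asked, in the order asked, and still so for the second after the job is handed in, with the robot touching nothing.
It also fails if it takes over 112 s, if anything falls off the work surface, if the arm or the gripper's body presses on something with over 40 N, if the wrist force passes 120 N, or if a joint passes its speed limit or range.

ROBOT

A 7-joint arm with a two-finger parallel gripper is mounted at the origin on the work surface. World frame = base frame: x ahead of the robot, y to its left, z up, the work surface at z = 0. Lengths are in m, angles in rad, forces in N, time in s.
With the tool pointing down it reaches from about 0.4 to 0.85 m from the base axis. Payload 10.4 kg.
Tool frame: the origin (TCP) lies midway between the tips of the shut fingers; the grasp point (between the pads) lies 19 mm behind it; z points along the fingers, x is the direction in which the jaws open and shut, and the axes are right-handed (so a half turn about z gives the same grasp; the last joint's range is limited). The gripper opens to 85 mm and grips with 20 to 120 N. Pads are 22 mm wide; open, the fingers measure 114 mm over their backs; the gripper's body (76 mm by 85 mm) begins 54 mm behind the grasp point. The pads swing forward as they close: fully open they stand 13 mm farther back than shut.
Start: joints at [1.178, 0.332, -0.065, 1.46, 0.022, 1.35, -0.088], TCP at [0.226, -0.583, 0.231] pointing down, gripper open.
Joint ranges: [-2.6, 2.6], [-0.5, 2.12], [-1.47, 1.34], [0.16, 2.42], [-1.27, 4.41], [0.06, 2.06], [-2.6, 2.6]. Speed limits (rad/s): [2.22, 2.22, 2.79, 2.79, 3.14, 3.14, 3.14].

INTERFACE

Orientations are given as a unit quaternion [x, y, z, w].
In Python, from workcell import manip, cams gives the robot as it stands.
- The arm moves only by the tool move_arm, never from a script. Its argument "moves" is a list of rows, each a list of 7 numbers: the turn, a rotation vector about the tool's x, y, z in degrees, then the shift along the tool's x, y, z in m, then the finger opening in m, from 0 to 0.0854. A call has 1 to 10 rows; each row is the pose to reach, as a shift and turn from the pose commanded when the call began, along the tool's axes at that moment; what a row does not reach only later rows make up. A row lasts 1/10 s, in which the tool goes at most 50 mm and 8.59 degrees, less where a joint would pass 70% of its speed; a pose out of reach is approached as far as the arm can. A call with a gripper value outside its range is refused whole. The fingers move at their own pace and stop on an object; "grip_force" is the grip in N (left out, the last holds). Time passes only in rows, so rows that repeat a pose let the fingers close. It gives the time, the measured TCP pose, the force and the opening at its end, in the units of the state.
- manip.get_obs(): the state, without advancing time (a new reading comes with each control period).
- cams.camera(name): name is "side" or "top" or "wrist"; returns the picture (384x512x3 uint8, red, green, blue); there is no depth.
- cams.camera_params(name): a dict with "fx", "fy", "cx", "cy" (pixels), "xyz" and "rotation" of the camera in the world. Camera axes: x right, y up, looking along -z (the intrinsics and any distortion apply to the point x, -y, -z); pixel columns grow to the right and rows downward; lengths in m; the calibration is good to about 2 mm. A picture is of the moment at which its call begins: read the wrist's pose just before it. camera_params takes no time and is no camera call; for the wrist camera it gives the pose at the moment of the call.
- manip.hand_in(): hands the job in, once; it reports no verdict.
The state is a dict: "clock": time; "joint_pos": joint angles; "joint_velocities": joint speeds; "tau": joint torques, N m; "position": TCP position; "ee_rot": TCP orientation; "ft_force": force on the tool from outside, world axes, zero at the start; "torque": the same for the moment, N m; "grip_width": opening from 0.0 (shut) to 1.0 (fully open).
Only numpy, scipy, OpenCV 4.12 (cv2) and the standard library are available. Lean on these libraries where they do the work, as an engineer would, in place of code of your own. Each camera call takes 0.05 s, during which the arm holds its last target. There are 200 camera calls.

## Working session

There is one attempt and no reset: what is moved stays moved. The work goes in short steps, Python scripts to look and compute and a tool call to move; the robot and the scene stay as the last step left them, time stands still between calls to the robot, and variables do not carry over. Pictures are saved under pics/ and viewed, about 12 in all and at most 16, crops included, and the job is handed in when it is done.

Besides the shell and the picture viewer there is one more tool, called as name(argument=value, ...), one argument or row to a line, values as JSON. move_arm: Moves the arm, as the interface text tells. Its arguments: {"type":"object","properties":{"moves":{"type":"array","items":{"type":"array","items":{"type":"number"}}},"grip_force":{"type":"number"}},"required":["moves"]}

```bash
ls; mkdir -p pics; python3 - <<'E'
from workcell import manip, cams
import cv2, numpy as np
print({k:np.round(v,3).tolist() for k,v in manip.get_obs().items()})
for n in("top","side"):
    p=cams.camera_params(n); print(n,p)
    im=cams.camera(n); cv2.imwrite(f"pics/{n}0.png",im[:,:,::-1])
E
```

```text
pics
{'clock': 0.0, 'joint_pos': [1.178, 0.333, -0.065, 1.461, 0.022, 1.35, -0.088], 'joint_velocities': [0.001, 0.002, -0.001, 0.0, -0.0, -0.002, 0.0], 'tau': [-0.001, -62.545, 0.048, -39.161, 0.016, 0.01, 0.0], 'position': [0.226, -0.582, 0.231], 'ee_rot': [0.825, -0.565, -0.001, -0.0], 'ft_force': [-1.168, -0.296, -0.807], 'torque': [0.02, -0.032, 0.023], 'grip_width': 1.001}
top {'fx': 494.1715997839456, 'fy': 494.1715997839456, 'cx': 242.5739862257833, 'cy': 198.9143953100649, 'xyz': array([ 0.32507319, -0.01443716,  1.20455039]), 'rotation': array([ 0.06221539, -0.06630014, -0.70097458,  0.70736708])}
side {'fx': 347.56191223503697, 'fy': 347.56191223503697, 'cx': 262.0887587362785, 'cy': 191.35005982758702, 'xyz': array([ 0.42078951, -0.47701309,  0.63255397]), 'rotation': array([ 0.32029616, -0.04597181, -0.12891583,  0.93737808])}
```

```bash
python3 -c "
import cv2
a=cv2.imread('pics/top0.png');cv2.imwrite('pics/top0b.png',cv2.resize(a,(800,600),interpolation=cv2.INTER_CUBIC))"
```

```text
(no output)
```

View pics/top0b.png

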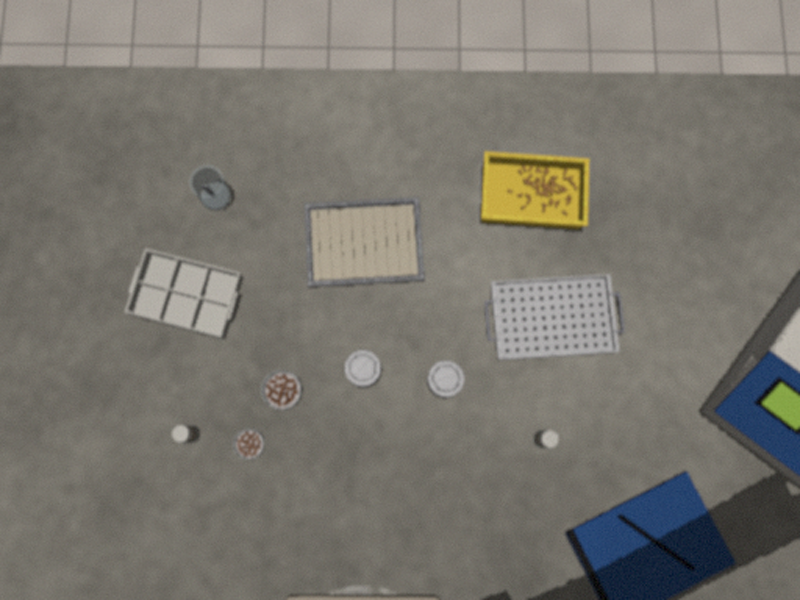

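View pics/side0.png

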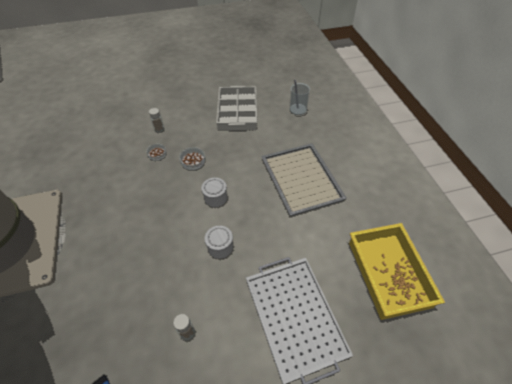

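The top view (800x600 px) shows:
- Tins at (362,368) and (446,379).
- Vials at (182,434) and (548,438).
- Two dishes, the larger at (283,390) and the smaller at (249,444).
- Rack (184,293), germination tray (365,243), oven tray (555,316), pan (536,190), beaker (212,188).

The only things easily confused are the two dishes. I'll tell them apart by measured diameter.

```bash
cat > h.py <<'E'
import cv2, numpy as np
from scipy.spatial.transform import Rotation as R
from workcell import manip, cams
def ray(p,uv,z):
    uv=np.atleast_2d(uv).astype(float); M=R.from_quat(p["rotation"]).as_matrix()
    d=np.c_[(uv[:,0]-p["cx"])/p["fx"],-(uv[:,1]-p["cy"])/p["fy"],-np.ones(len(uv))]@M.T
    return p["xyz"]+d*((z-p["xyz"][2])/d[:,2])[:,None]
def proj(p,X):
    M=R.from_quat(p["rotation"]).as_matrix(); c=(np.atleast_2d(X)-p["xyz"])@M
    return np.c_[p["cx"]+p["fx"]*c[:,0]/-c[:,2],p["cy"]-p["fy"]*c[:,1]/-c[:,2]]
def snap(n,f=None):
    p=cams.camera_params(n); im=cams.camera(n)[:,:,::-1].copy()
    if f: cv2.imwrite(f"pics/{f}.png",im)
    return p,im
def to_tool(dw):  # world shift -> tool axes
    o=manip.get_obs(); return R.from_quat(o["ee_rot"]).inv().apply(dw)
E
python3 - <<'E'
from h import *
im=cv2.imread('pics/top0.png'); p=cams.camera_params("top"); s=.64
bg=cv2.medianBlur(im,101)
d=np.abs(im.astype(int)-bg).max(2)
m=(d>22).astype(np.uint8)
for n,c,h,r in [("tinA",(362,368),.04,20),("tinB",(446,379),.04,20),("vialA",(182,434),.061,15),("vialB",(548,438),.061,15),("big",(283,390),.02,22),("small",(249,444),.02,18)]:
    c=np.array(c)*s; mm=np.zeros_like(m); cv2.circle(mm,tuple(int(v) for v in c),r,1,-1)
    g=im.max(2); k=(m if 'ial' not in n else (g>140).astype(np.uint8))*mm
    if 'tin' in n:k=((g>bg.max(2)+25)*mm).astype(np.uint8)
    k=cv2.morphologyEx(k,cv2.MORPH_CLOSE,np.ones((5,5)))
    cs=max(cv2.findContours(k,0,1)[0],key=cv2.contourArea)
    cs=cv2.convexHull(cs)
    w=ray(p,cs[:,0],h)[:,:2].astype(np.float32)
    e=cv2.fitEllipse(w); print(n,np.round(e[0],4),np.round(np.array(e[1])*1e3+2,1))
for n,c in [("oven",(555,316)),("rack",(184,293)),("germ",(365,243)),("pan",(536,190)),]:
    c=np.array(c)*s; mm=np.zeros_like(m); cv2.circle(mm,tuple(int(v) for v in c),55,1,-1)
    k=cv2.morphologyEx(m*mm,cv2.MORPH_CLOSE,np.ones((5,5)))
    k=cv2.morphologyEx(k,cv2.MORPH_OPEN,np.ones((9,9)))
    cs=max(cv2.findContours(k,0,1)[0],key=cv2.contourArea)
    h={"oven":.012,"rack":.026,"germ":.01,"pan":.036}[n]
    e=cv2.minAreaRect(ray(p,cs[:,0],h)[:,:2].astype(np.float32)); print(n,np.round(e[0],4),np.round(np.array(e[1])*1e3+2,1),round(e[2],1))
    cv2.drawContours(im,[cs],-1,(0,0,255),1)
wp,w=snap("wrist","w0")
cv2.imwrite("pics/ov.png",cv2.resize(im[120:310,60:420],None,fx=2.2,fy=2.2,interpolation=2))
p=cams.camera_params("wrist");o=manip.get_obs();print(p, R.from_quat(o["ee_rot"]).as_matrix().round(3).tolist())
E
```

```text
tinA [0.4528 0.0049] [54.5 55.9]
tinB [ 0.4376 -0.1215] [54.2 55.4]
vialA [0.3515 0.2702] [25.3 26.6]
vialB [ 0.3486 -0.2719] [26.3 27.5]
big [0.419  0.1253] [54.3 59.4]
small [0.3374 0.1746] [41.7 43.7]
oven [ 0.5387 -0.3004] [124.3 202.2] 5.1
rack [0.5686 0.2824] [175.  108.1] 76.0
germ [0.6565 0.0046] [139.5 170.4] 2.3
pan [ 0.7367 -0.265 ] [174.1 128.7] 86.0
{'fx': 337.4512134909474, 'fy': 337.4512134909474, 'cx': 256.0370082425267, 'cy': 187.8315572478113, 'xyz': array([ 0.3030054 , -0.55282675,  0.37348785]), 'rotation': array([-0.13386467,  0.09235938, -0.5568889 ,  0.8145089 ])} [[0.361, -0.932, -0.0], [-0.932, -0.361, 0.001], [-0.001, 0.0, -1.0]]
```

View pics/ov.png

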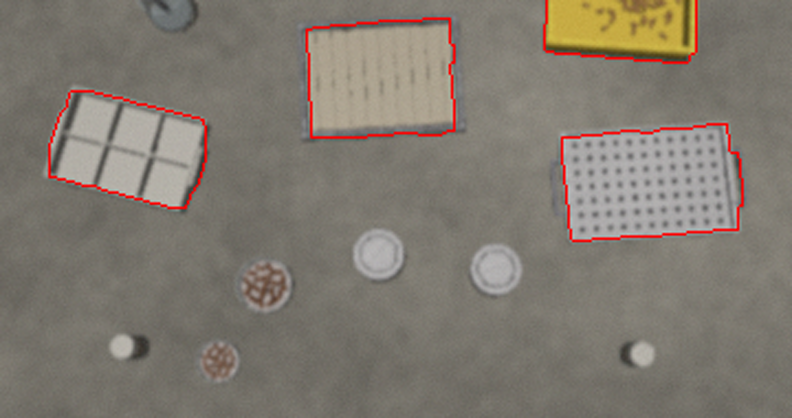

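The overlay shows the mask outlines fitting the trays. The large dish, at crop (266,286), measures about 59 mm, so it is the one wanted. The small one at (220,361) is 43 mm, so it's the look-alike. Next I'll work out the exact tray frames and the first move.

```bash
cat >> h.py <<'E'
def plan(xyz,yaw=None):
    o=manip.get_obs(); r=R.from_quat(o["ee_rot"]); M=r.as_matrix()
    y0=np.degrees(np.arctan2(M[1,0],M[0,0])); rv=[0,0,0]
    if yaw is not None:
        dy=(yaw-y0+90)%180-90
        tgt=R.from_euler("z",y0+dy,degrees=True)*R.from_matrix(np.diag([1.,-1,-1]))
        rv=np.degrees((r.inv()*tgt).as_rotvec())
    print("t",round(o["clock"],2),"tcp",o["position"].round(4),"yaw",round(y0,1),"-> turn",np.round(rv,2),"shift",to_tool(np.array(xyz)-o["position"]).round(4))
E
python3 - <<'E'
from h import *
p=cams.camera_params("top")
C=lambda q:np.array(q)/2.2+[60,120]
for n,q,h in [("oven",[(562,137),(727,124),(740,230),(571,241)],.012),("rack",[(75,90),(207,122),(183,209),(48,178)],.026),("germ",[(305,28),(452,18),(462,130),(306,138)],.01)]:
    w=ray(p,C(q),h)[:,:2]; l=[np.linalg.norm(w[i]-w[i-1])*1e3 for i in range(4)]
    ly=(w[0]+w[3]-w[1]-w[2]); print(n,w.mean(0).round(4),np.round(l),"y-axis yaw",np.degrees(np.arctan2(ly[1],ly[0])).round(1), w.round(3).tolist())
plan([.4376,-.1215,.15],5)
E
```

```text
oven [ 0.5372 -0.2976] [118. 187. 121. 188.] y-axis yaw 94.7 [[0.588, -0.2], [0.605, -0.387], [0.485, -0.396], [0.471, -0.208]]
rack [0.5663 0.282 ] [103. 153. 100. 153.] y-axis yaw 77.1 [[0.633, 0.345], [0.598, 0.196], [0.5, 0.219], [0.533, 0.368]]
germ [0.6551 0.0036] [129. 169. 132. 176.] y-axis yaw 94.1 [[0.713, 0.092], [0.727, -0.077], [0.596, -0.088], [0.585, 0.087]]
t 0.15 tcp [ 0.2258 -0.5825  0.2307] yaw -68.8 -> turn [-4.000e-02  6.000e-02 -7.381e+01] shift [-0.3532 -0.3641  0.081 ]
```

move_arm(
  moves=[
    [0,0,-8,-0.04,-0.04,0.01,0.075],
    [0,0,-16,-0.08,-0.08,0.02,0.075],
    [0,0,-24,-0.12,-0.12,0.03,0.075],
    [0,0,-32,-0.16,-0.16,0.04,0.075],
    [0,0,-40,-0.2,-0.2,0.05,0.075],
    [0,0,-48,-0.24,-0.24,0.06,0.075],
    [0,0,-56,-0.28,-0.28,0.07,0.075],
    [0,0,-64,-0.32,-0.32,0.08,0.075],
    [0,0,-72,-0.353,-0.364,0.081,0.075],
    [0,0,-73.8,-0.353,-0.364,0.081,0.075],
  ],
)

```text
clock: 1.15
position: [0.4316, -0.1325, 0.1516]
ee_rot: [0.999, 0.046, 0.0, 0.0]
ft_force: [2.5, -1.2, -0.8]
grip_width: 0.876
```

move_arm(
  moves=[
    [0,0,0,0,0,0,0.075],
    [0,0,0,0,0,0,0.075],
  ],
)

```text
clock: 1.35
position: [0.4314, -0.1334, 0.1515]
ee_rot: [0.999, 0.045, -0.0, -0.0]
ft_force: [-0.1, 0.7, -0.2]
grip_width: 0.879
```

```bash
python3 - <<'E'
from h import *
o=manip.get_obs()
p,im=snap("wrist","w1")
for X in ([.4376,-.1215,.04],[.4528,.0049,.04]):
    uv=proj(p,X)[0]; print(uv.round(1)); cv2.drawMarker(im,tuple(int(v) for v in uv.round()),(0,0,255))
cv2.imwrite("pics/w1m.png",im); plan([.4376,-.1215,.15],5)
E
```

```text
[265.2 169.9]
[306.9 -11.2]
t 1.4 tcp [ 0.431  -0.1347  0.1515] yaw 5.0 -> turn [ 0.01  0.03 -0.02] shift [ 0.0077 -0.0126  0.0015]
```

View pics/w1m.png

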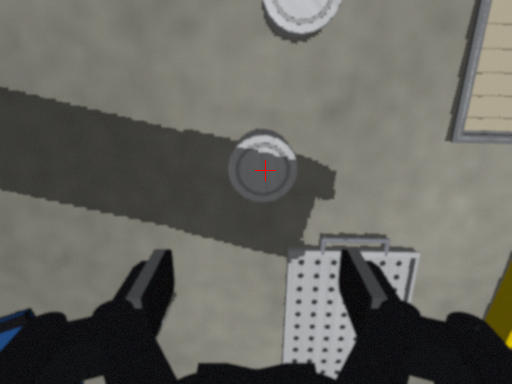

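The wrist view confirms the tin: its lid is centred at about (263,167), against a prediction of (265,170). That's a match within roughly 1 mm, so I'll descend and grip.

move_arm(
  moves=[
    [0,0,0,0.007,-0.0135,0,0.075],
    [0,0,0,0.007,-0.0135,0.04,0.075],
    [0,0,0,0.007,-0.0135,0.08,0.075],
    [0,0,0,0.007,-0.0135,0.11,0.075],
    [0,0,0,0.007,-0.0135,0.13,0.075],
    [0,0,0,0.007,-0.0135,0.141,0.075],
    [0,0,0,0.007,-0.0135,0.141,0.075],
    [0,0,0,0.007,-0.0135,0.141,0.06],
    [0,0,0,0.007,-0.0135,0.141,0.05],
    [0,0,0,0.007,-0.0135,0.141,0.05],
  ],
  grip_force=35,
)

```text
clock: 2.4
position: [0.4379, -0.1209, 0.012]
ee_rot: [0.999, 0.043, 0.001, 0.001]
ft_force: [-1.8, -1.0, 8.2]
grip_width: 0.627
```

move_arm(
  moves=[
    [0,0,0,0,0,0,0.05],
    [0,0,0,0,0,0,0.05],
    [0,0,0,0,0,0,0.05],
    [0,0,0,0,0,-0.02,0.05],
    [0,0,0,0,0,-0.05,0.05],
    [0,0,0,0,0,-0.08,0.05],
    [0,0,0,0,0,-0.08,0.05],
  ],
)

```text
clock: 3.1
position: [0.4397, -0.121, 0.0949]
ee_rot: [0.999, 0.043, 0.003, 0.002]
ft_force: [0.8, -0.1, -1.4]
grip_width: 0.629
```

```bash
python3 - <<'E'
from h import *
p,im=snap("wrist","w2")
a=R.from_euler("z",4.7,degrees=True).as_matrix(); c=np.array([.5372,-.2976,0])
for y in (.040,-.040): t=c+a@[0,y,0]; print(t.round(4)); plan([*t[:2],.09],4.7)
E
```

```text
[ 0.5339 -0.2577  0.    ]
t 3.15 tcp [ 0.4385 -0.1209  0.0929] yaw 5.0 -> turn [ 0.15 -0.24  0.27] shift [0.0831 0.1446 0.0036]
[ 0.5405 -0.3375  0.    ]
t 3.15 tcp [ 0.4385 -0.1209  0.0929] yaw 5.0 -> turn [ 0.15 -0.24  0.27] shift [0.0828 0.2246 0.0038]
```

View pics/w2.png

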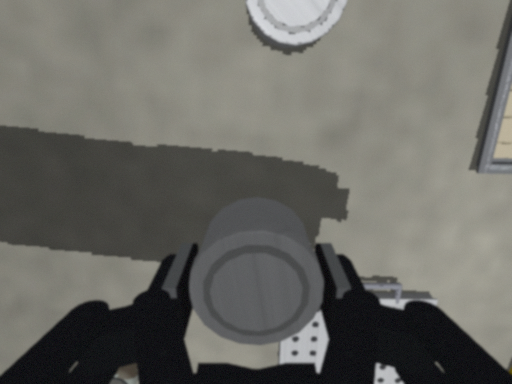

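The tin is held centrally at (257,287) and looks upright. I'll carry it to the far half of the oven tray.

move_arm(
  moves=[
    [0,0,0,0.01,0.02,0,0.05],
    [0,0,0,0.02,0.05,0,0.05],
    [0,0,0,0.035,0.085,0,0.05],
    [0,0,0,0.05,0.125,0,0.05],
    [0,0,0,0.065,0.165,0,0.05],
    [0,0,0,0.075,0.195,0,0.05],
    [0,0,0,0.08,0.215,0,0.05],
    [0,0,0,0.083,0.225,0,0.05],
    [0,0,0,0.083,0.225,0,0.05],
  ],
)

```text
clock: 4.05
position: [0.5389, -0.3378, 0.0897]
ee_rot: [0.999, 0.043, -0.0, -0.0]
ft_force: [0.2, 1.0, -1.9]
grip_width: 0.629
```

move_arm(
  moves=[
    [0,0,0,0,0,0.015,0.05],
    [0,0,0,0,0,0.035,0.05],
    [0,0,0,0,0,0.055,0.05],
    [0,0,0,0,0,0.065,0.05],
    [0,0,0,0,0,0.07,0.05],
    [0,0,0,0,0,0.072,0.05],
    [0,0,0,0,0,0.072,0.05],
  ],
)

```text
clock: 4.75
position: [0.5396, -0.3371, 0.0192]
ee_rot: [0.999, 0.044, 0.0, 0.0]
ft_force: [0.6, -0.1, -0.8]
grip_width: 0.632
```

```bash
python3 - <<'E'
from h import *
plan([.5405,-.3375,.015],4.7); print(manip.get_obs()["ft_force"])
E
```

```text
t 4.75 tcp [ 0.5396 -0.3371  0.0192] yaw 5.0 -> turn [ 0.03 -0.04  0.31] shift [0.0008 0.0005 0.0042]
[ 0.63165714 -0.08111842 -0.78024729]
```

move_arm(
  moves=[
    [0,0,0,0,0,0.001,0.05],
    [0,0,0,0,0,0.002,0.05],
    [0,0,0,0,0,0.003,0.05],
    [0,0,0,0,0,0.004,0.05],
    [0,0,0,0,0,0.004,0.05],
  ],
)

```text
clock: 5.25
position: [0.5394, -0.3373, 0.0152]
ee_rot: [0.999, 0.043, 0.0, 0.0]
ft_force: [-2.5, 1.1, 3.7]
grip_width: 0.635
```

move_arm(
  moves=[
    [0,0,0,0,0,0.001,0.05],
    [0,0,0,0,0,0.001,0.05],
  ],
)

```text
clock: 5.45
position: [0.5395, -0.3374, 0.0151]
ee_rot: [0.999, 0.043, 0.0, 0.0]
ft_force: [-6.5, 3.2, 14.2]
grip_width: 0.627
```

Contact is clear, so I'll ease off, open slowly and rise.

move_arm(
  moves=[
    [0,0,0,0,0,-0.001,0.05],
    [0,0,0,0,0,-0.001,0.058],
    [0,0,0,0,0,-0.001,0.066],
    [0,0,0,0,0,-0.001,0.075],
    [0,0,0,0,0,-0.001,0.075],
    [0,0,0,0,0,-0.02,0.075],
    [0,0,0,0,0,-0.06,0.075],
    [0,0,0,0,0,-0.11,0.075],
    [0,0,0,0,0,-0.135,0.075],
    [0,0,0,0,0,-0.135,0.075],
  ],
)

```text
clock: 6.45
position: [0.5415, -0.3382, 0.1535]
ee_rot: [0.999, 0.043, 0.003, 0.002]
ft_force: [-0.4, 0.0, 0.8]
grip_width: 0.882
```

```bash
python3 - <<'E'
from h import *
p,im=snap("wrist","w3")
plan([.4525,.005,.15],4.7)
E
```

```text
t 6.5 tcp [ 0.5403 -0.3377  0.1507] yaw 5.0 -> turn [ 0.14 -0.16  0.29] shift [-5.77e-02 -3.49e-01 -3.00e-04]
```

View pics/w3.png

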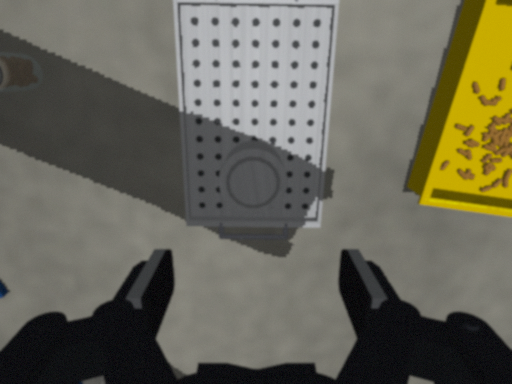

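The tin stands flat in the far end of the tray at (253,182), clear of the walls. Next is the second tin.

move_arm(
  moves=[
    [0,0,0,-0.006,-0.04,0,0.075],
    [0,0,0,-0.014,-0.085,0,0.075],
    [0,0,0,-0.02,-0.13,0,0.075],
    [0,0,0,-0.028,-0.175,0,0.075],
    [0,0,0,-0.036,-0.22,0,0.075],
    [0,0,0,-0.044,-0.265,0,0.075],
    [0,0,0,-0.05,-0.31,0,0.075],
    [0,0,0,-0.056,-0.34,0,0.075],
    [0,0,0,-0.0577,-0.349,0,0.075],
    [0,0,0,-0.0577,-0.349,0,0.075],
  ],
)

```text
clock: 7.5
position: [0.4508, 0.0062, 0.1479]
ee_rot: [0.999, 0.045, -0.001, 0.0]
ft_force: [0.0, -0.7, 0.3]
grip_width: 0.877
```

```bash
python3 - <<'E'
from h import *
p,im=snap("wrist","w4")
g=cv2.cvtColor(im,cv2.COLOR_BGR2GRAY)
uv=proj(p,[.4528,.0049,.04])[0]
c=cv2.HoughCircles(cv2.medianBlur(g,5),cv2.HOUGH_GRADIENT,1,60,param1=80,param2=20,minRadius=28,maxRadius=45)[0]
c=c[np.argmin(np.linalg.norm(c[:,:2]-uv,axis=1))]
w=ray(p,c[:2],.04)[0]; print(uv.round(1),c,w.round(4))
plan([w[0],w[1],.0105])
E
```

```text
[258.4 186.9] [256.5 184.5  32.9] [0.4511 0.0067 0.04  ]
t 7.55 tcp [0.4512 0.0048 0.148 ] yaw 5.0 -> turn [0 0 0] shift [ 0.0002 -0.0019  0.1375]
```

move_arm(
  moves=[
    [0,0,0,0.0005,-0.0015,0.03,0.075],
    [0,0,0,0.0005,-0.0015,0.07,0.075],
    [0,0,0,0.0005,-0.0015,0.105,0.075],
    [0,0,0,0.0005,-0.0015,0.127,0.075],
    [0,0,0,0.0005,-0.0015,0.1375,0.075],
    [0,0,0,0.0005,-0.0015,0.1375,0.075],
    [0,0,0,0.0005,-0.0015,0.1375,0.06],
    [0,0,0,0.0005,-0.0015,0.1375,0.05],
    [0,0,0,0.0005,-0.0015,0.1375,0.05],
    [0,0,0,0.0005,-0.0015,0.1375,0.05],
  ],
)

```text
clock: 8.55
position: [0.453, 0.0066, 0.0125]
ee_rot: [0.999, 0.043, 0.001, 0.001]
ft_force: [-1.3, -0.4, 7.8]
grip_width: 0.63
```

move_arm(
  moves=[
    [0,0,0,0,0,0,0.05],
    [0,0,0,0,0,0,0.05],
    [0,0,0,0,0,-0.02,0.05],
    [0,0,0,0,0,-0.05,0.05],
    [0,0,0,0,0,-0.08,0.05],
    [0,0,0,0,0,-0.08,0.05],
    [0,0,0,0,0,-0.08,0.05],
  ],
)

```text
clock: 9.25
position: [0.4523, 0.0067, 0.0918]
ee_rot: [0.999, 0.043, 0.001, 0.001]
ft_force: [-0.5, 0.3, -0.8]
grip_width: 0.628
```

```bash
python3 - <<'E'
from h import *
plan([.534,-.260,.09],4.7)
E
```

```text
t 9.25 tcp [0.4523 0.0067 0.0918] yaw 5.0 -> turn [ 0.07 -0.11  0.27] shift [0.0583 0.2727 0.0023]
```

move_arm(
  moves=[
    [0,0,0,0.004,0.02,0,0.05],
    [0,0,0,0.012,0.055,0,0.05],
    [0,0,0,0.021,0.1,0,0.05],
    [0,0,0,0.031,0.145,0,0.05],
    [0,0,0,0.041,0.19,0,0.05],
    [0,0,0,0.049,0.23,0,0.05],
    [0,0,0,0.055,0.255,0,0.05],
    [0,0,0,0.057,0.268,0,0.05],
    [0,0,0,0.0583,0.2727,0,0.05],
    [0,0,0,0.0583,0.2727,0,0.05],
  ],
)

```text
clock: 10.25
position: [0.5335, -0.2586, 0.0906]
ee_rot: [0.999, 0.044, -0.0, -0.0]
ft_force: [0.7, 0.4, -1.7]
grip_width: 0.63
```

move_arm(
  moves=[
    [0,0,0,0,0,0.015,0.05],
    [0,0,0,0,0,0.035,0.05],
    [0,0,0,0,0,0.055,0.05],
    [0,0,0,0,0,0.066,0.05],
    [0,0,0,0,0,0.07,0.05],
    [0,0,0,0,0,0.072,0.05],
    [0,0,0,0,0,0.073,0.05],
    [0,0,0,0,0,0.074,0.05],
    [0,0,0,0,0,0.074,0.05],
  ],
)

```text
clock: 11.15
position: [0.5339, -0.2597, 0.0177]
ee_rot: [0.999, 0.044, 0.0, 0.0]
ft_force: [-1.0, -0.5, -0.9]
grip_width: 0.63
```

move_arm(
  moves=[
    [0,0,0,0,0,0.001,0.05],
    [0,0,0,0,0,0.001,0.05],
  ],
)

```text
clock: 11.35
position: [0.5337, -0.2597, 0.0163]
ee_rot: [0.999, 0.043, 0.0, 0.0]
ft_force: [0.5, 0.5, -1.3]
grip_width: 0.633
```

move_arm(
  moves=[
    [0,0,0,0,0,0.001,0.05],
    [0,0,0,0,0,0.0015,0.05],
    [0,0,0,0,0,0.0015,0.05],
  ],
)

```text
clock: 11.65
position: [0.5338, -0.2597, 0.0155]
ee_rot: [0.999, 0.043, 0.0, 0.0]
ft_force: [-4.0, 1.6, 8.4]
grip_width: 0.625
```

move_arm(
  moves=[
    [0,0,0,0,0,-0.001,0.05],
    [0,0,0,0,0,-0.001,0.058],
    [0,0,0,0,0,-0.001,0.066],
    [0,0,0,0,0,-0.001,0.075],
    [0,0,0,0,0,-0.001,0.075],
    [0,0,0,0,0,-0.02,0.075],
    [0,0,0,0,0,-0.06,0.075],
    [0,0,0,0,0,-0.11,0.075],
    [0,0,0,0,0,-0.145,0.06],
    [0,0,0,0,0,-0.145,0.055],
  ],
)

```text
clock: 12.65
position: [0.5364, -0.2605, 0.1654]
ee_rot: [0.999, 0.044, 0.004, 0.002]
ft_force: [0.5, 0.3, -0.3]
grip_width: 0.645
```

```bash
python3 - <<'E'
from h import *
plan([.349,-.272,.16],-13)
E
```

```text
t 12.65 tcp [ 0.5364 -0.2605  0.1654] yaw 5.0 -> turn [ 0.2  -0.47 17.99] shift [-0.1877 -0.0048  0.004 ]
```

move_arm(
  moves=[
    [0,0,4,-0.04,0,0,0.05],
    [0,0,8,-0.08,0,0,0.05],
    [0,0,12,-0.12,-0.002,0,0.05],
    [0,0,16,-0.16,-0.004,0.003,0.05],
    [0,0,18,-0.1877,-0.0048,0.004,0.05],
    [0,0,18,-0.1877,-0.0048,0.004,0.05],
    [0,0,18,-0.1877,-0.0048,0.004,0.05],
  ],
)

```text
clock: 13.35
position: [0.346, -0.2713, 0.1556]
ee_rot: [0.994, -0.114, 0.0, 0.0]
ft_force: [1.2, -0.5, 0.3]
grip_width: 0.585
```

```bash
python3 - <<'E'
from h import *
p,im=snap("wrist","w5")
uv=proj(p,[.3486,-.2719,.061])[0]; cv2.drawMarker(im,tuple(int(v) for v in uv.round()),(0,0,255),markerSize=8)
cv2.imwrite("pics/w5m.png",im); print(uv); plan([.3486,-.2719,.027],-13)
E
```

```text
[259.33252528 190.61047027]
t 13.4 tcp [ 0.3467 -0.2711  0.1557] yaw -13.0 -> turn [ 0.01 -0.03  0.03] shift [0.0019 0.0004 0.1287]
```

View pics/w5m.png

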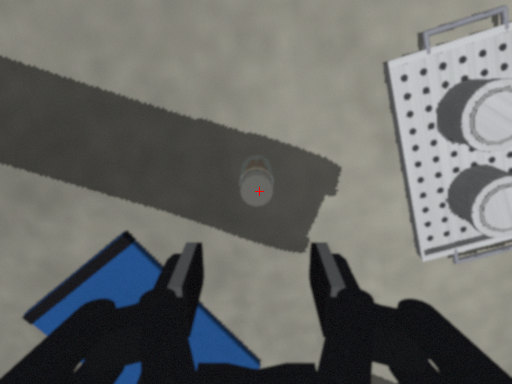

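The wrist view shows the vial cap at about (257,189), where predicted. Both tins stand in the oven tray at right. I'll grip the vial high on its body so the fingers stay above the rack rim.

move_arm(
  moves=[
    [0,0,0,0.001,0,0.03,0.055],
    [0,0,0,0.001,0,0.065,0.055],
    [0,0,0,0.001,0,0.095,0.055],
    [0,0,0,0.001,0,0.118,0.055],
    [0,0,0,0.001,0,0.128,0.055],
    [0,0,0,0.001,0,0.128,0.055],
    [0,0,0,0.001,0,0.128,0.045],
    [0,0,0,0.001,0,0.128,0.035],
    [0,0,0,0.001,0,0.128,0.023],
    [0,0,0,0.001,0,0.128,0.023],
  ],
  grip_force=30,
)

```text
clock: 14.4
position: [0.348, -0.272, 0.0289]
ee_rot: [0.994, -0.113, 0.001, 0.001]
ft_force: [-1.0, 0.5, 5.3]
grip_width: 0.309
```

move_arm(
  moves=[
    [0,0,0,0,0,0,0.023],
    [0,0,0,0,0,0,0.023],
    [0,0,0,0,0,-0.015,0.023],
    [0,0,0,0,0,-0.045,0.023],
    [0,0,0,0,0,-0.085,0.023],
    [0,0,0,0,0,-0.12,0.023],
    [0,0,0,0,0,-0.12,0.023],
  ],
)

```text
clock: 15.1
position: [0.3496, -0.273, 0.1528]
ee_rot: [0.994, -0.113, 0.003, 0.003]
ft_force: [-0.3, -0.0, -0.3]
grip_width: 0.312
```

```bash
python3 - <<'E'
from h import *
p,im=snap("wrist","w6"); q,s=snap("side","s6")
a=R.from_euler("z",-12.9,degrees=True).as_matrix(); c=np.array([.5663,.282,0])
for y in (-.0507,.0507):
  for x in (-.0255,.0255): print(x,y,(c+a@[x,y,0]).round(4))
plan((c+a@[-.0255,-.0507,.16]),-13)
uv=proj(q,[.3486,-.2719,.16])[0]
x,y=[int(v) for v in uv]; print(x,y)
t=s[max(0,y-75):y+75,max(0,x-100):x+100]
cv2.imwrite("pics/c6.png",np.hstack([im[100:384,70:450],cv2.resize(t,(380,284),interpolation=2)]))
E
```

```text
-0.0255 -0.0507 [0.5301 0.2383 0.    ]
0.0255 -0.0507 [0.5798 0.2269 0.    ]
-0.0255 0.0507 [0.5528 0.3371 0.    ]
0.0255 0.0507 [0.6025 0.3257 0.    ]
t 15.2 tcp [ 0.3475 -0.2718  0.1486] yaw -13.0 -> turn [ 0.09 -0.11 -0.02] shift [ 0.063  -0.5381 -0.0122]
170 298
```

View pics/c6.png

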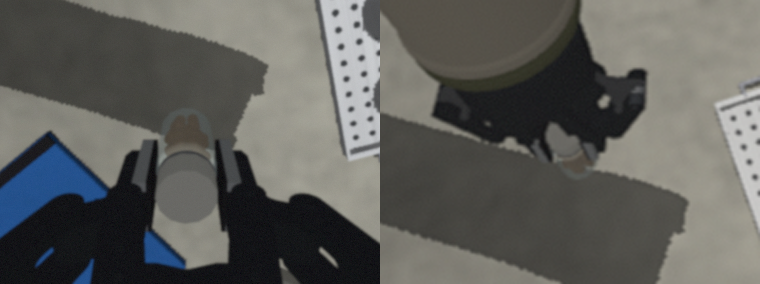

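The vial is held upright between the pads, in both wrist and side crops. On to the rack, first to a hover so I can check the rack with the wrist camera.

move_arm(
  moves=[
    [0,0,0,0.002,-0.02,-0.005,0.023],
    [0,0,0,0.007,-0.06,-0.01,0.023],
    [0,0,0,0.012,-0.105,-0.012,0.023],
    [0,0,0,0.018,-0.15,-0.012,0.023],
    [0,0,0,0.023,-0.195,-0.012,0.023],
    [0,0,0,0.028,-0.24,-0.012,0.023],
    [0,0,0,0.033,-0.285,-0.012,0.023],
    [0,0,0,0.039,-0.33,-0.012,0.023],
    [0,0,0,0.044,-0.37,-0.012,0.023],
    [0,0,0,0.047,-0.4,-0.012,0.023],
  ],
)

```text
clock: 16.2
position: [0.4828, 0.1104, 0.1586]
ee_rot: [0.994, -0.112, -0.001, -0.0]
ft_force: [1.3, 0.3, -0.6]
grip_width: 0.307
```

move_arm(
  moves=[
    [0,0,0,0,0,0,0.023],
    [0,0,0,0,0,0,0.023],
  ],
)

```text
clock: 16.4
position: [0.4823, 0.1083, 0.1584]
ee_rot: [0.994, -0.112, -0.001, -0.0]
ft_force: [-0.1, -0.5, -0.1]
grip_width: 0.312
```

```bash
python3 - <<'E'
from h import *
p,im=snap("wrist","w7")
a=R.from_euler("z",-12.9,degrees=True).as_matrix(); c=np.array([.5663,.282,0])
for x in (-.0255,.0255):
  for y in (-.0507,0,.0507):
    uv=proj(p,c+a@[x,y,.003])[0]; cv2.drawMarker(im,tuple(int(v) for v in uv.round()),(0,0,255),markerSize=8)
for x in (-.0525,.0525):
  for y in (-.0775,.0775):
    uv=proj(p,c+a@[x,y,.026])[0]; print(uv.round()); cv2.drawMarker(im,tuple(int(v) for v in uv.round()),(0,255,0),markerSize=10)
cv2.imwrite("pics/w7m.png",im); plan((c+a@[-.0255,-.0507,.14]),-12.9)
E
```

```text
[244.  34.]
[ 241. -249.]
[385.  34.]
[ 417. -249.]
t 16.45 tcp [0.4824 0.1072 0.1586] yaw -13.0 -> turn [ 0.04  0.11 -0.11] shift [ 0.0171 -0.1385  0.0185]
```

View pics/w7m.png

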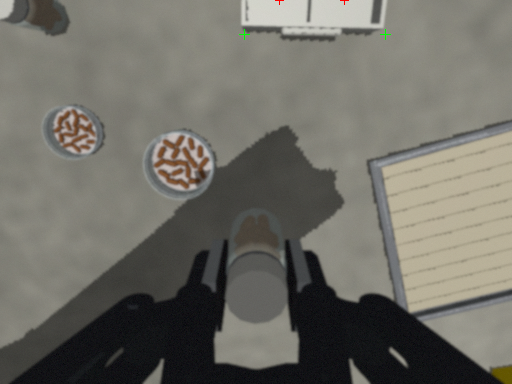

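The rack's near rim corners appear at (242,27) and (386,25), against predictions of (244,34) and (385,34). So the rack lies about 4–5 mm further along its y. The two dishes at (73,131) and (180,162) clearly differ in size.

move_arm(
  moves=[
    [0,0,0,0.002,-0.02,0,0.023],
    [0,0,0,0.006,-0.05,0,0.023],
    [0,0,0,0.01,-0.085,0,0.023],
    [0,0,0,0.014,-0.115,0,0.023],
    [0,0,0,0.016,-0.135,0,0.023],
    [0,0,0,0.017,-0.1425,0,0.023],
    [0,0,0,0.017,-0.1425,0,0.023],
    [0,0,0,0.017,-0.1425,0,0.023],
  ],
)

```text
clock: 17.25
position: [0.5318, 0.241, 0.1594]
ee_rot: [0.993, -0.114, -0.0, 0.001]
ft_force: [0.1, -0.3, 0.0]
grip_width: 0.311
```

```bash
python3 - <<'E'
from h import *
p,im=snap("wrist","w8")
a=R.from_euler("z",-12.9,degrees=True).as_matrix(); c=np.array([.5672,.286,0])
for x in (-.0255,.0255):
  for y in (-.0507,0,.0507):
    uv=proj(p,c+a@[x,y,.003])[0]; cv2.drawMarker(im,tuple(int(v) for v in uv.round()),(0,0,255),markerSize=8)
for x in (-.0525,.0525):
  for y in (-.0775,.0775):
    uv=proj(p,c+a@[x,y,.026])[0]; print(uv.round()); cv2.drawMarker(im,tuple(int(v) for v in uv.round()),(0,255,0),markerSize=10)
cv2.imwrite("pics/w8m.png",im); plan((c+a@[-.0255,-.0507,.03]),-12.9)
E
```

```text
[224. 204.]
[217.   6.]
[344. 204.]
[361.   6.]
t 17.3 tcp [0.5318 0.2409 0.1595] yaw -13.1 -> turn [ 0.07 -0.02 -0.22] shift [-0.0011 -0.0013  0.1295]
```

View pics/w8m.png

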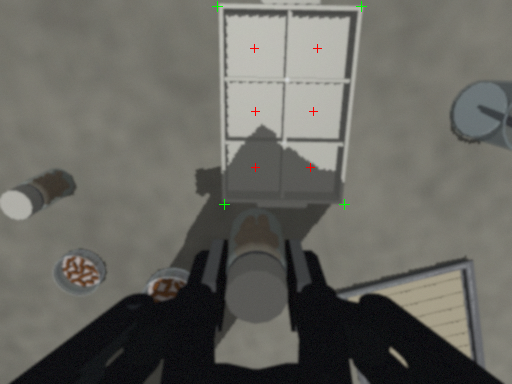

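The corrected rack model now fits, with rim corners and cell centres on target. Lowering the vial.

move_arm(
  moves=[
    [0,0,0,-0.001,-0.001,0.02,0.023],
    [0,0,0,-0.001,-0.001,0.05,0.023],
    [0,0,0,-0.001,-0.001,0.08,0.023],
    [0,0,0,-0.001,-0.001,0.105,0.023],
    [0,0,0,-0.001,-0.001,0.118,0.023],
    [0,0,0,-0.001,-0.001,0.123,0.023],
    [0,0,0,-0.001,-0.001,0.125,0.023],
    [0,0,0,-0.001,-0.001,0.126,0.023],
    [0,0,0,-0.001,-0.001,0.126,0.023],
  ],
)

```text
clock: 18.2
position: [0.5316, 0.2442, 0.0346]
ee_rot: [0.994, -0.113, 0.001, -0.0]
ft_force: [-0.7, 0.7, -0.0]
grip_width: 0.318
```

move_arm(
  moves=[
    [0,0,0,0,0,0.001,0.023],
    [0,0,0,0,0,0.002,0.023],
    [0,0,0,0,0,0.002,0.023],
  ],
)

```text
clock: 18.5
position: [0.5312, 0.2441, 0.0321]
ee_rot: [0.994, -0.113, 0.0, -0.0]
ft_force: [0.4, 0.2, 2.1]
grip_width: 0.31
```

move_arm(
  moves=[
    [0,0,0,0,0,0.001,0.023],
    [0,0,0,0,0,0.001,0.023],
  ],
)

```text
clock: 18.7
position: [0.5314, 0.2443, 0.032]
ee_rot: [0.994, -0.113, 0.001, -0.0]
ft_force: [-4.7, -2.6, 12.9]
grip_width: 0.314
```

move_arm(
  moves=[
    [0,0,0,0,0,-0.001,0.023],
    [0,0,0,0,0,-0.001,0.03],
    [0,0,0,0,0,-0.001,0.038],
    [0,0,0,0,0,-0.001,0.05],
    [0,0,0,0,0,-0.001,0.05],
    [0,0,0,0,0,-0.02,0.05],
    [0,0,0,0,0,-0.06,0.05],
    [0,0,0,0,0,-0.1,0.05],
    [0,0,0,0,0,-0.13,0.05],
    [0,0,0,0,0,-0.13,0.05],
  ],
)

```text
clock: 19.7
position: [0.5327, 0.2454, 0.1651]
ee_rot: [0.994, -0.113, 0.003, -0.002]
ft_force: [0.3, 0.7, 0.6]
grip_width: 0.582
```

```bash
python3 - <<'E'
from h import *
plan([.3515,.2702,.155],-13)
E
```

```text
t 19.7 tcp [0.5327 0.2454 0.1651] yaw -13.0 -> turn [-0.21 -0.32 -0.01] shift [-0.1822  0.0166  0.009 ]
```

move_arm(
  moves=[
    [0,0,0,-0.04,0.004,0.001,0.05],
    [0,0,0,-0.08,0.008,0.002,0.05],
    [0,0,0,-0.12,0.012,0.003,0.05],
    [0,0,0,-0.155,0.015,0.004,0.05],
    [0,0,0,-0.1822,0.0166,0.005,0.05],
    [0,0,0,-0.1822,0.0166,0.005,0.05],
    [0,0,0,-0.1822,0.0166,0.005,0.05],
  ],
)

```text
clock: 20.4
position: [0.3499, 0.2684, 0.1555]
ee_rot: [0.994, -0.113, 0.001, 0.0]
ft_force: [0.0, 0.1, 0.2]
grip_width: 0.584
```

```bash
python3 - <<'E'
from h import *
p,im=snap("wrist","w9")
uv=proj(p,[.3515,.2702,.061])[0]; cv2.drawMarker(im,tuple(int(v) for v in uv.round()),(0,0,255),markerSize=8)
cv2.imwrite("pics/w9m.png",im); print(uv); plan([.3515,.2702,.027],-13)
E
```

```text
[257.17200536 187.94504017]
t 20.45 tcp [0.3504 0.2684 0.1556] yaw -13.1 -> turn [ 0.01 -0.03 -0.05] shift [ 0.0006 -0.002   0.1286]
```

View pics/w9m.png

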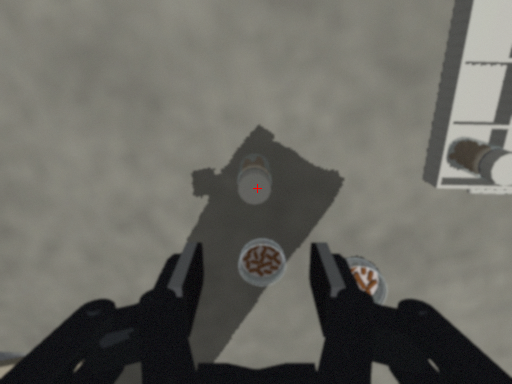

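The vial cap is at about (254,185), the first vial stands in its rack cell at right (495,165), and the small dish sits clear of the fingers. Gripping the second vial.

move_arm(
  moves=[
    [0,0,0,-0.001,-0.0035,0.03,0.055],
    [0,0,0,-0.001,-0.0035,0.065,0.055],
    [0,0,0,-0.001,-0.0035,0.095,0.055],
    [0,0,0,-0.001,-0.0035,0.118,0.055],
    [0,0,0,-0.001,-0.0035,0.128,0.055],
    [0,0,0,-0.001,-0.0035,0.128,0.055],
    [0,0,0,-0.001,-0.0035,0.128,0.045],
    [0,0,0,-0.001,-0.0035,0.128,0.035],
    [0,0,0,-0.001,-0.0035,0.128,0.023],
    [0,0,0,-0.001,-0.0035,0.128,0.023],
  ],
)

```text
clock: 21.45
position: [0.3504, 0.2729, 0.0288]
ee_rot: [0.994, -0.113, 0.001, -0.0]
ft_force: [-1.7, -0.8, 5.0]
grip_width: 0.314
```

move_arm(
  moves=[
    [0,0,0,0,0,0,0.023],
    [0,0,0,0,0,0,0.023],
    [0,0,0,0,0,-0.015,0.023],
    [0,0,0,0,0,-0.045,0.023],
    [0,0,0,0,0,-0.085,0.023],
    [0,0,0,0,0,-0.13,0.023],
    [0,0,0,0,0,-0.13,0.023],
    [0,0,0,0,0,-0.13,0.023],
  ],
)

```text
clock: 22.25
position: [0.3504, 0.2724, 0.1587]
ee_rot: [0.994, -0.114, 0.002, 0.0]
ft_force: [-0.1, -0.1, -0.2]
grip_width: 0.311
```

```bash
python3 - <<'E'
from h import *
a=R.from_euler("z",-12.9,degrees=True).as_matrix(); c=np.array([.5672,.286,0])
plan((c+a@[-.0255,.0507,.16]),-12.9)
E
```

```text
t 22.25 tcp [0.3504 0.2724 0.1587] yaw -13.1 -> turn [-0.02 -0.2  -0.16] shift [ 0.1825 -0.1129 -0.0006]
```

move_arm(
  moves=[
    [0,0,0,0.015,-0.01,0,0.023],
    [0,0,0,0.045,-0.028,0,0.023],
    [0,0,0,0.08,-0.05,0,0.023],
    [0,0,0,0.115,-0.072,0,0.023],
    [0,0,0,0.145,-0.09,0,0.023],
    [0,0,0,0.168,-0.104,0,0.023],
    [0,0,0,0.179,-0.111,0,0.023],
    [0,0,0,0.1825,-0.113,0,0.023],
    [0,0,0,0.1825,-0.113,0,0.023],
    [0,0,0,0.1825,-0.113,0,0.023],
  ],
)

```text
clock: 23.25
position: [0.5517, 0.3414, 0.1572]
ee_rot: [0.994, -0.113, -0.0, 0.0]
ft_force: [0.5, -1.3, -1.2]
grip_width: 0.312
```

```bash
python3 - <<'E'
from h import *
a=R.from_euler("z",-12.9,degrees=True).as_matrix(); c=np.array([.5672,.286,0])
plan((c+a@[-.0255,.0507,.031]),-12.9); p,s=snap("side","s10"); cv2.imwrite("pics/s10c.png",cv2.resize(s[50:250,120:370],None,fx=2.8,fy=2.8,interpolation=2))
E
```

```text
t 23.25 tcp [0.5517 0.3414 0.1572] yaw -13.0 -> turn [ 0.05  0.04 -0.06] shift [ 0.002  -0.0002  0.1262]
```

View pics/s10c.png

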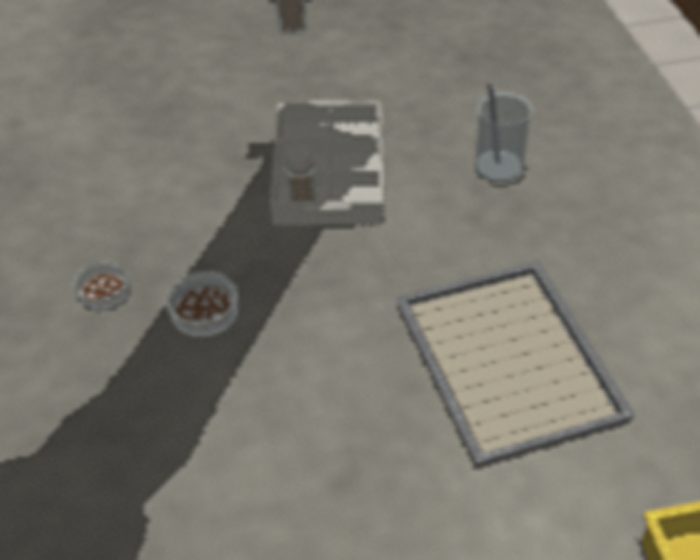

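The first vial stands in its cell at (302,175) and the held one hangs above at (290,15). Lowering the second vial.

move_arm(
  moves=[
    [0,0,0,0.002,0.001,0.02,0.023],
    [0,0,0,0.002,0.001,0.05,0.023],
    [0,0,0,0.002,0.001,0.08,0.023],
    [0,0,0,0.002,0.001,0.105,0.023],
    [0,0,0,0.002,0.001,0.116,0.023],
    [0,0,0,0.002,0.001,0.12,0.023],
    [0,0,0,0.002,0.001,0.122,0.023],
    [0,0,0,0.002,0.001,0.123,0.023],
    [0,0,0,0.002,0.001,0.123,0.023],
  ],
)

```text
clock: 24.2
position: [0.555, 0.3404, 0.0357]
ee_rot: [0.994, -0.113, 0.001, -0.0]
ft_force: [0.3, -0.7, -0.8]
grip_width: 0.312
```

move_arm(
  moves=[
    [0,0,0,0,0,0.001,0.023],
    [0,0,0,0,0,0.001,0.023],
  ],
)

```text
clock: 24.4
position: [0.5547, 0.3401, 0.034]
ee_rot: [0.994, -0.113, 0.0, -0.0]
ft_force: [-0.2, -0.5, -0.9]
grip_width: 0.313
```

move_arm(
  moves=[
    [0,0,0,0,0,0.001,0.023],
    [0,0,0,0,0,0.002,0.023],
    [0,0,0,0,0,0.0025,0.023],
    [0,0,0,0,0,0.0025,0.023],
  ],
)

```text
clock: 24.8
position: [0.5546, 0.3403, 0.0319]
ee_rot: [0.994, -0.113, 0.0, -0.0]
ft_force: [-1.5, -1.6, 6.2]
grip_width: 0.311
```

move_arm(
  moves=[
    [0,0,0,0,0,0,0.023],
    [0,0,0,0,0,0,0.03],
    [0,0,0,0,0,0,0.038],
    [0,0,0,0,0,0,0.05],
    [0,0,0,0,0,0,0.05],
    [0,0,0,0,0,-0.02,0.05],
    [0,0,0,0,0,-0.06,0.06],
    [0,0,0,0,0,-0.1,0.07],
    [0,0,0,0,0,-0.13,0.08],
    [0,0,0,0,0,-0.13,0.08],
  ],
)

```text
clock: 25.8
position: [0.5559, 0.3421, 0.1678]
ee_rot: [0.994, -0.113, 0.003, -0.003]
ft_force: [-0.4, 0.7, 0.2]
grip_width: 0.936
```

```bash
python3 - <<'E'
from h import *
plan([.418,.1255,.14],4.1)
E
```

```text
t 25.8 tcp [0.5559 0.3421 0.1678] yaw -13.0 -> turn [ -0.28  -0.37 -17.1 ] shift [-0.0858  0.2422  0.0259]
```

move_arm(
  moves=[
    [0,0,-2,-0.01,0.03,0,0.08],
    [0,0,-4,-0.025,0.07,0,0.08],
    [0,0,-7,-0.04,0.11,0,0.08],
    [0,0,-10,-0.055,0.15,0.005,0.08],
    [0,0,-13,-0.068,0.19,0.012,0.08],
    [0,0,-16,-0.08,0.225,0.02,0.08],
    [0,0,-17,-0.0858,0.2422,0.025,0.08],
    [0,0,-17,-0.0858,0.2422,0.025,0.08],
    [0,0,-17,-0.0858,0.2422,0.025,0.08],
  ],
)

```text
clock: 26.7
position: [0.4168, 0.1234, 0.1368]
ee_rot: [0.999, 0.034, 0.001, 0.001]
ft_force: [-0.2, 0.5, 0.6]
grip_width: 0.935
```

```bash
python3 - <<'E'
from h import *
p,im=snap("wrist","w11")
uv=proj(p,[.419,.1253,.02])[0]; print(uv)
g=cv2.cvtColor(im,cv2.COLOR_BGR2GRAY)
c=cv2.HoughCircles(cv2.medianBlur(g,5),cv2.HOUGH_GRADIENT,1,40,param1=80,param2=18,minRadius=32,maxRadius=52)
if c is not None:
    c=c[0]; print(c[np.argsort(np.linalg.norm(c[:,:2]-uv,axis=1))][:3]); c=c[np.argmin(np.linalg.norm(c[:,:2]-uv,axis=1))]
    w=ray(p,c[:2],.02)[0]; print(w.round(4), np.linalg.norm(ray(p,c[:2]+[c[2],0],.02)[0]-w)); cv2.circle(im,tuple(int(v) for v in c[:2]),int(c[2]),(0,255,0),1)
cv2.drawMarker(im,tuple(int(v) for v in uv.round()),(0,0,255),markerSize=8)
cv2.imwrite("pics/w11m.png",im); plan([.419,.1253,-.003])
E
```

```text
[258.51060675 179.42922888]
[[257.5 172.5  37.7]
 [434.5  42.5  35.8]
 [468.5 360.5  45.1]]
[0.4178 0.131  0.02  ] 0.03015450746389882
t 26.75 tcp [0.417  0.1242 0.1369] yaw 4.0 -> turn [0 0 0] shift [ 0.0019 -0.001   0.1399]
```

View pics/w11m.png

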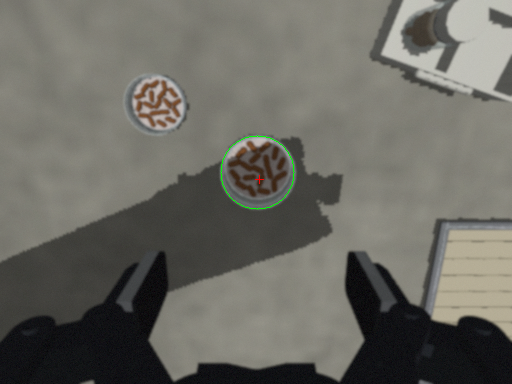

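The wrist view gives a clean circle fit: 60 mm diameter, centre (257,172), which maps to about (0.418,0.130). That's the right dish; the small one at (157,104) is the look-alike. The top-view estimate was shifted about 5 mm by its dark edge, so I'll use the wrist fit.

move_arm(
  moves=[
    [0,0,0,0.001,-0.005,0.03,0.08],
    [0,0,0,0.001,-0.005,0.07,0.08],
    [0,0,0,0.001,-0.005,0.105,0.08],
    [0,0,0,0.001,-0.005,0.125,0.08],
    [0,0,0,0.001,-0.005,0.134,0.08],
    [0,0,0,0.001,-0.005,0.137,0.08],
    [0,0,0,0.001,-0.005,0.137,0.08],
    [0,0,0,0.001,-0.005,0.137,0.068],
  ],
  grip_force=30,
)

```text
clock: 27.55
position: [0.418, 0.1288, 0.0002]
ee_rot: [0.999, 0.035, 0.001, -0.0]
ft_force: [0.7, -0.4, -1.0]
grip_width: 0.8
```

move_arm(
  moves=[
    [0,0,0,0,0,0,0.062],
    [0,0,0,0,0,0,0.055],
    [0,0,0,0,0,0,0.055],
    [0,0,0,0,0,0,0.055],
    [0,0,0,0,0,0,0.055],
  ],
)

```text
clock: 28.05
position: [0.4178, 0.1284, 0.0002]
ee_rot: [0.999, 0.035, 0.001, 0.0]
ft_force: [-1.6, -1.2, 7.8]
grip_width: 0.69
```

move_arm(
  moves=[
    [0,0,0,0,0,-0.01,0.055],
    [0,0,0,0,0,-0.03,0.055],
    [0,0,0,0,0,-0.06,0.055],
    [0,0,0,0,0,-0.08,0.055],
    [0,0,0,0,0,-0.08,0.055],
    [0,0,0,0,0,-0.08,0.055],
  ],
)

```text
clock: 28.65
position: [0.4173, 0.128, 0.0795]
ee_rot: [0.999, 0.034, 0.001, 0.001]
ft_force: [-0.0, -0.3, -0.8]
grip_width: 0.693
```

```bash
python3 - <<'E'
from h import *
p,im=snap("wrist","w12")
for x in(-.069,.069):
  for y in (-.093,.093):
    X=np.array([.656,.0036,0])+R.from_euler("z",4.1,degrees=True).apply([x,y,.01]); uv=proj(p,X)[0]; print(uv.round()); cv2.drawMarker(im,tuple(int(v) for v in uv.round()),(0,255,0),markerSize=8)
cv2.imwrite("pics/w12m.png",im); plan([.648,.005,.09],4.1)
E
```

```text
[435. 446.]
[478. 265.]
[588. 446.]
[670. 264.]
t 28.7 tcp [0.4168 0.128  0.0789] yaw 4.0 -> turn [ 0.05  0.01 -0.14] shift [ 0.2222  0.1386 -0.011 ]
```

View pics/w12m.png

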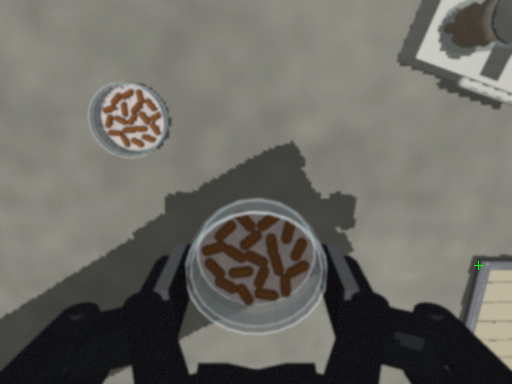

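The dish is held level and centred at (257,266). The germination tray's corner is at about (477,258), roughly 4 mm further in +y than modelled, so I'll set it down at tray centre (0.652,0.007).

move_arm(
  moves=[
    [0,0,0,0.012,0.007,-0.008,0.055],
    [0,0,0,0.035,0.021,-0.011,0.055],
    [0,0,0,0.07,0.042,-0.011,0.055],
    [0,0,0,0.105,0.064,-0.011,0.055],
    [0,0,0,0.14,0.085,-0.011,0.055],
    [0,0,0,0.175,0.106,-0.011,0.055],
    [0,0,0,0.203,0.124,-0.011,0.055],
    [0,0,0,0.22,0.134,-0.011,0.055],
    [0,0,0,0.226,0.137,-0.011,0.055],
    [0,0,0,0.226,0.137,-0.011,0.055],
  ],
)

```text
clock: 29.7
position: [0.6516, 0.0078, 0.0887]
ee_rot: [0.999, 0.035, -0.001, -0.0]
ft_force: [-0.6, -0.5, -0.1]
grip_width: 0.687
```

move_arm(
  moves=[
    [0,0,0,0,0,0.015,0.055],
    [0,0,0,0,0,0.035,0.055],
    [0,0,0,0,0,0.055,0.055],
    [0,0,0,0,0,0.07,0.055],
    [0,0,0,0,0,0.078,0.055],
    [0,0,0,0,0,0.081,0.055],
    [0,0,0,0,0,0.082,0.055],
    [0,0,0,0,0,0.082,0.055],
  ],
)

```text
clock: 30.5
position: [0.6524, 0.0076, 0.0088]
ee_rot: [0.999, 0.035, 0.001, 0.0]
ft_force: [0.1, -1.0, -0.1]
grip_width: 0.685
```

move_arm(
  moves=[
    [0,0,0,0,0,0.001,0.055],
    [0,0,0,0,0,0.002,0.055],
    [0,0,0,0,0,0.003,0.055],
    [0,0,0,0,0,0.0035,0.055],
    [0,0,0,0,0,0.0035,0.055],
  ],
)

```text
clock: 31.0
position: [0.652, 0.0075, 0.0046]
ee_rot: [0.999, 0.035, -0.0, 0.0]
ft_force: [-0.0, 0.3, 0.4]
grip_width: 0.69
```

move_arm(
  moves=[
    [0,0,0,0,0,0.0005,0.055],
    [0,0,0,0,0,0.001,0.055],
    [0,0,0,0,0,0.001,0.055],
  ],
)

```text
clock: 31.3
position: [0.6521, 0.0075, 0.0043]
ee_rot: [0.999, 0.035, 0.0, 0.0]
ft_force: [-3.7, -0.0, 5.6]
grip_width: 0.692
```

Contact on the blotting paper, so I'll release, rise and move away for a final look.

move_arm(
  moves=[
    [0,0,0,0,0,0,0.058],
    [0,0,0,0,0,0,0.065],
    [0,0,0,0,0,0,0.073],
    [0,0,0,0,0,0,0.08],
    [0,0,0,0,0,0,0.08],
    [0,0,0,0,0,-0.02,0.08],
    [0,0,0,0,0,-0.06,0.08],
    [0,0,0,0,0,-0.11,0.08],
    [0,0,0,0,0,-0.16,0.08],
    [0,0,0,0,0,-0.2,0.08],
  ],
)

```text
clock: 32.3
position: [0.6522, 0.0082, 0.2086]
ee_rot: [0.999, 0.035, 0.002, -0.0]
ft_force: [0.6, -0.1, -0.7]
grip_width: 0.937
```

move_arm(
  moves=[
    [0,0,0,-0.04,0,-0.02,0.08],
    [0,0,0,-0.08,0,-0.03,0.08],
    [0,0,0,-0.12,0,-0.04,0.08],
    [0,0,0,-0.16,0,-0.04,0.08],
    [0,0,0,-0.2,0,-0.04,0.08],
    [0,0,0,-0.2,0,-0.04,0.08],
  ],
)

```text
clock: 32.9
position: [0.4494, -0.0065, 0.2452]
ee_rot: [0.999, 0.034, 0.0, 0.005]
ft_force: [1.0, -0.6, 0.2]
grip_width: 0.931
```

```bash
python3 - <<'E'
from h import *
p,s=snap("side"); q,t=snap("top")
a=cv2.resize(t[90:250,60:420],(780,347),interpolation=2); b=cv2.resize(s[70:384,190:460],None,fx=.8,fy=.8)
c=np.zeros((600,800,3),np.uint8); c[:347,:780]=a; c[348:348+b.shape[0],:b.shape[1]]=b
r,w=snap("wrist"); w=cv2.resize(w,(330,248)); c[350:598,400:730]=w
cv2.imwrite("pics/fin.png",c)
E
```

```text
(no output)
```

View pics/fin.png

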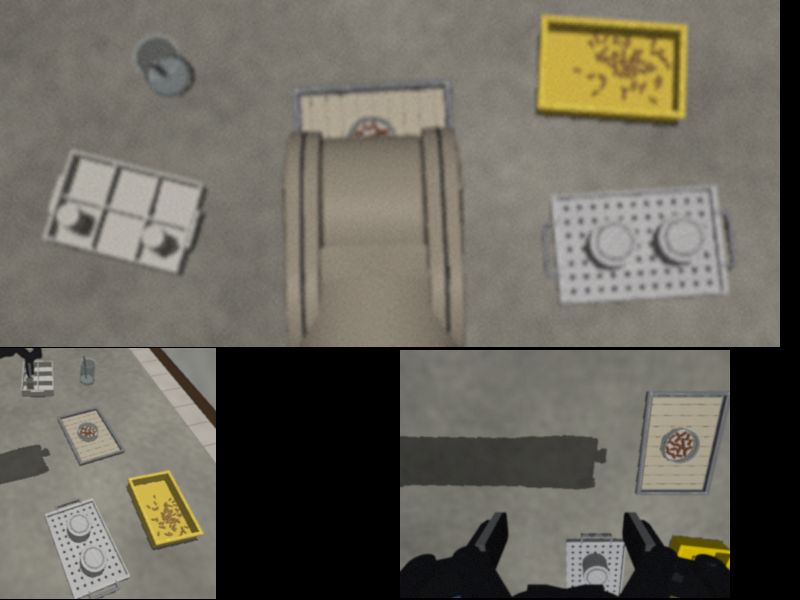

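All five samples are in place. Both tins are upright in the oven tray at (611,244) and (683,242). The vials stand in separate rack cells at (72,218) and (158,240). The dish lies flat in the germination tray, at (680,445) in the wrist view. The pan and beaker haven't moved, so I'll hand in.

```bash
python3 -c "
from workcell import manip
print(manip.get_obs()['clock'],manip.hand_in())"
```

```text
the job is handed in; nothing more can be done
33.05 None
```

The job is done and handed in at 33 s of the 112 s allowed. Both tins stand side by side in the oven tray, the two vials are in separate cells of the rack, and the 60 mm Petri dish is on the blotting paper in the germination tray. I left the smaller look-alike dish, the yellow pan and the beaker alone.

- **Final check:** the top, side and wrist pictures together show everything upright, flat and inside its tray or cell, with the gripper clear. In the top view the arm hid part of the dish, but the side and wrist views show all of it.
- **Forces:** I lowered each sample until the wrist force showed contact before letting go. The highest reading at the end of a move was about 14 N.
- **Disagreements:** the first top-view positions of the rack, the germination tray and the dish were about 4–6 mm off in y compared with the wrist camera. I used positions corrected from the wrist camera for those three.

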